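Scrap the offcut and latch the scrap box gate

ROBOT

A 7-joint arm with a two-finger parallel gripper is mounted at the origin on the work surface. World frame = base frame: x ahead of the robot, y to its left, z up, the work surface at z = 0. Lengths are in mm, angles in rad, forces in N, time in s.
With the tool pointing down it reaches from about 400 to 875 mm from the base axis. Payload 4.4 kg.
Tool frame: the origin (TCP) lies at the very end of the fingers, on their centre line; the grasp point (between the pads) lies 19 mm behind it; y points along the fingers, x is the direction in which the jaws open and shut, and the axes are right-handed (so a half turn about y gives the same grasp; the last joint's range is limited). The gripper opens to 85 mm and grips with 20 to 120 N. Pads are 22 mm wide; open, the fingers measure 114 mm over their backs; the gripper's body (76 mm by 85 mm) begins 54 mm behind the grasp point. The pads swing forward as they close: fully open they stand 13 mm farther back than shut.
Start: joints at [-1.251, 0.628, 0.038, 1.517, -0.027, 0.996, -0.02], TCP at [244.573, 602.247, 231.313] pointing down, gripper open.
Joint ranges: [-3.06, 3.06], [-0.37, 2.12], [-1.25, 1.32], [0.18, 2.47], [-1.1, 4.24], [0.23, 1.98], [-2.94, 2.94]. Speed limits (rad/s): [2.57, 2.57, 3.14, 3.14, 3.14, 3.14, 3.14].

INTERFACE

Orientations are given as [roll, pitch, yaw] about the fixed x, y, z axes, in that order (R = Rz(yaw) Ry(pitch) Rx(roll)).
In Python, from cell import readout, eyes, finish_job gives the robot as it stands. The module is installed in compiled form; this text tells all that it offers.
- The arm moves only by the tool apply_moves, never from a script. Its argument "commands" is a list that holds one entry, the list of rows, each a list of 6 numbers: the shift along the tool's x, y, z in units of 0.04 m (1.0 is 0.04 m), then the turn, a rotation vector about the tool's x, y, z in units of 5 degrees (1.0 is 5 degrees). A call has 1 to 8 rows; each row shifts and turns the pose as measured when the row begins, along the tool's axes as they then stand; what a row does not reach is not made up. A row lasts 1/12 s, in which the tool goes at most 41.7 mm and 7.16 degrees, less where a joint would pass 70% of its speed; a pose out of reach is approached as far as the arm can. A call with a number of a shift or a turn outside -1 to 1 is refused whole. A call with a gripper value outside its range is refused whole. "claw" is the finger opening in mm, from 0 to 85.4, set as the call begins (left out, the last holds). The fingers move at their own pace and stop on an object; the grip force is fixed at half the most. Time passes only in rows, so rows that do not move let the fingers close. It gives the time, the measured TCP pose, the force and the opening at its end, in the units of the state.
- readout.read_state(): the state, without advancing time (a new reading comes with each control period).
- eyes.get_image(name): name is "side" or "top"; returns a dict with "image" (420x560x3 uint8, red, green, blue), "mtx" (3x3 intrinsics, pixels), "k1" (the pictures are not rectified: a ray, as slopes to the right and down, at radius r is drawn at 1 + k1 r^2 times it, then the intrinsics apply), "rvec" (rotation vector, rad) and "tvec" (3), from world to camera coordinates, as OpenCV has them. Camera axes: x right, y down, z forward; pixel columns grow to the right and rows downward; lengths in mm; the calibration is good to about 2 mm. A picture is of the moment at which its call begins. There is no depth.
- finish_job(): hands the job in, once; it reports no verdict.
The state is a dict: "clock": time; "qpos": joint angles; "qd": joint speeds; "tau": joint torques, N m; "eef_pos": TCP position; "tool_rot": TCP orientation; "force": force on the tool from outside, world axes, zero at the start; "torque": the same for the moment, N m; "width": finger opening in mm.
Only numpy, scipy, OpenCV 4.12 (cv2) and the standard library are available. Lean on these libraries where they do the work, as an engineer would, in place of code of your own. Each camera call takes 0.05 s, during which the arm holds its last target. There are 200 camera calls.

TASK

Drop the short sawn-off piece of square steel bar through the open mouth of the scrap box so that it lies inside, then push the box's sliding gate fully shut by its upturned handle until the spring catch drops behind the gate's lug. Leave the other things on the bench where they are.

Things in the scene. Friction and masses are not known exactly. Their poses are not given: they have to be found in the camera images.
- scrap_box: Grey steel scrap box fixed to the bench. Origin on the bench below it; its +x is the way the gate slides shut (roughly away from the robot), z up. Walls 4 mm thick span x -40 to 95, y -65 to 65 mm, 75 mm high; floor at z 4 mm. Guide strips on the long walls rise to z 84 mm and reach in to y +-55 mm; front of the top is decked.
- mouth (a point): Fixed on the box at its x 50, y 0, z 75 mm: a safe point to drop through, clear from above. The whole mouth (open top) spans box x -5 to 91 mm and y -55 to 55 mm, less what the gate covers; with the gate open 70 mm the clear length along x is 76 mm.
- guard_edge (a point): Middle of the lower edge of the fixed bare-steel spark guard, at box x -60, z 160 mm. The flat sheet, 130 mm wide across y, rises from there at 30 degrees to x -20, z 183 mm, on cheeks at y +-63 mm (x -40 to -20). It overhangs the handle's shut position: the gripper must lean back 30 to 45 degrees, fingers reaching forward and down below the guard.
- gate (a joint): Steel gate sliding on the box's top, 3 mm sheet, 116 mm wide. Value = how far open (m): 0 fully shut against its stop, 0.092 the most; starts 0.070 to 0.080. Shuts along the box's +x. Its far edge lies at box x = 85 mm minus the value. It rubs with about 6 N and stays where left; passing the catch adds up to about 6 N.
- gate_handle (a point): Moves with the gate: the point on the robot-side face of the gate's upturned handle (plate 5 mm thick, 80 mm wide across y, rising from z 75 to 107 mm); the point is at z 93 mm, mid-width, at box x = -45 mm minus the gate's opening. Push this face along the box's +x.
- catch (a joint): Spring catch lever on the box's +y side (y 78 mm), hinged at box x 45, z 82 mm, tooth at the robot end. Angle in rad: 0 = down (rest), positive = tooth lifted. The gate's ramped lug lifts it to about 0.13 over the last 40 mm of travel; it snaps down to 0 behind the lug when the gate is within about 3 mm of shut, and holds the gate. It need not be touched.
- catch_tooth (a point): The lower tip of the catch's tooth, at box x -43 mm, y 78 mm, z 79 mm when down.
- offcut: The piece to scrap: plain square steel bar offcut, 45 mm long (its x) and 25 x 25 mm, 0.21 kg, lying on the bench to the left or right of the box. Origin at the centre of its underside.
- magnet: Bystander: round dark welding magnet, 38 mm in diameter and 26 mm high, with a 16 mm diameter knob up to 42 mm, standing on the other side of the box. Origin under its centre.
- spray_can: Bystander: aluminium spray can, 60 mm in diameter, 170 mm high, standing. Origin under its centre.
- hammer: Bystander: hammer lying on the bench, handle along its -x. About 260 mm long; origin at its underside.
Things that resemble listed ones, but are neither listed nor needed, are in the scene too. Of the things that look like the scrap_box, the largest one is meant. Of the things shaped like the offcut, the steel one is meant.

How it is judged:
By the outcome, as a careful person would: the job done as asked, in the order asked, and still so for the second after the job is handed in, with the robot touching nothing.
It also fails if it takes over 67 s, if anything falls off the work surface, if the arm or the gripper's body presses on something with over 40 N, if the wrist force passes 120 N, or if a joint passes its speed limit or range.

## Working session

There is one attempt and no reset: what is moved stays moved. The work goes in short steps, Python scripts to look and compute and a tool call to move; the robot and the scene stay as the last step left them, time stands still between calls to the robot, and variables do not carry over. Pictures are saved under pics/ and viewed, about 8 in all and at most 12, crops included, and the job is handed in when it is done.

Besides the shell and the picture viewer there is one more tool, called after ">>>" by a JSON object that holds its "name" and its "arguments", one argument or row to a line. apply_moves: Moves the arm, as the interface text tells. Shifts and turns lie within -1 to 1; 1 stands for 0.04 m of shift or 5 degrees of turn. Its arguments: {"type":"object","properties":{"commands":{"type":"array"},"claw":{"type":"number"}},"required":["commands"]}

```bash
mkdir -p pics
cat > h.py <<'E'
import numpy as np,cv2
from scipy.spatial.transform import Rotation as R
from cell import readout,eyes,finish_job
def snap(n,f,crop=None,s=1):
    d=eyes.get_image(n);im=d['image'][:,:,::-1]
    np.savez('pics/'+f+'.npz',**{k:np.array(d[k]) for k in('mtx','k1','rvec','tvec')})
    if crop: x0,y0,x1,y1=crop;im=im[y0:y1,x0:x1]
    cv2.imwrite('pics/'+f+'.png',cv2.resize(im,None,fx=s,fy=s,interpolation=cv2.INTER_CUBIC));return d
def dist(d): return np.array([float(d['k1']),0,0,0,0])
def world(d,uv,z):
    p=cv2.undistortPoints(np.array(uv,float).reshape(-1,1,2),np.array(d['mtx']),dist(d)).reshape(-1,2)
    M=cv2.Rodrigues(np.array(d['rvec'],float))[0];t=np.array(d['tvec'],float).ravel();C=-M.T@t
    r=np.c_[p,np.ones(len(p))]@M
    return C+r*((z-C[2])/r[:,2])[:,None]
def pix(d,P): return cv2.projectPoints(np.array(P,float).reshape(-1,1,3),np.array(d['rvec'],float),np.array(d['tvec'],float),np.array(d['mtx']),dist(d))[0].reshape(-1,2)
def load(f): return dict(np.load('pics/'+f+'.npz'))
def boxw(P,o,yaw): return np.array([*o,0])+np.atleast_2d(P)@R.from_euler('z',yaw).as_matrix().T
def st(): 
    s=readout.read_state();print(s['clock'],np.round(s['eef_pos'],1),np.round(s['tool_rot'],3),np.round(s['force'],1),round(float(s['width']),1));return s
def need(target,Rt):
    "shift (units) in tool axes, turn (units)"
    s=readout.read_state();Rc=R.from_euler('xyz',s['tool_rot'])
    return np.round(Rc.inv().apply(np.array(target)-s['eef_pos'])/40,2),np.round(np.degrees((Rc.inv()*Rt).as_rotvec())/5,2)
E
python3 - <<'E'
from h import *
s=st();print(R.from_euler('xyz',s['tool_rot']).as_matrix().round(2))
snap('top','t0',s=1.4);snap('side','s0',s=1.4)
for f in('t0','s0'):
    d=load(f);M=cv2.Rodrigues(d['rvec'])[0];print(-M.T@d['tvec'].ravel(),M[2],d['mtx'].round(1).tolist(),d['k1'])
E
```

```text
0.0 [244.3 601.6 230.4] [-1.571  0.002  1.185] [ 0.2 -0.2  0.3] 85.8
[[ 0.38 -0.   -0.93]
 [ 0.93 -0.    0.38]
 [-0.   -1.   -0.  ]]
[ 420.42788315    6.99178938 1173.08994438] [ 0.14301567 -0.00616107 -0.98970125] [[389.9, 0.0, 279.2], [0.0, 389.9, 213.7], [0.0, 0.0, 1.0]] 0.015000063934179492
[  21.32716414 -577.66965584  824.69653325] [ 0.51831783  0.5504742  -0.65446527] [[444.1, 0.0, 283.9], [0.0, 444.1, 212.3], [0.0, 0.0, 1.0]] -0.09208726013160932
```

View pics/t0.png

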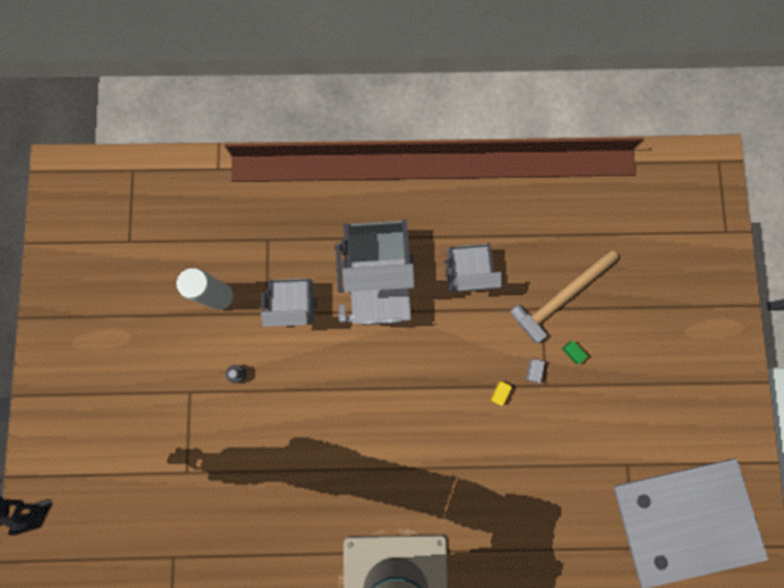

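View pics/s0.png

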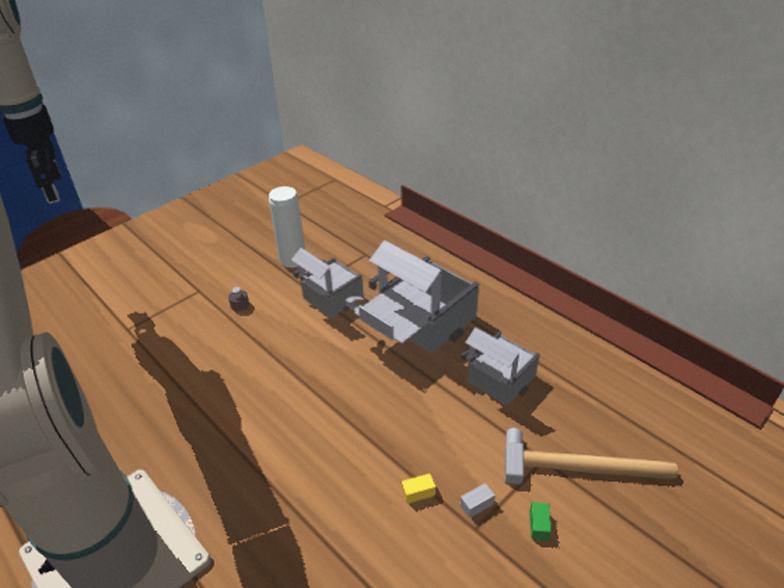

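Top view: the large box is at (378,270), flanked by small look-alikes at (288,303) and (473,268). There are three bars: yellow (501,393), grey (537,371) and green (575,352). The grey one is bare steel, so it is the offcut. I'll confirm with enlarged crops.

Run:
```python
from h import *
a=eyes.get_image('top')['image'][:,:,::-1];b=eyes.get_image('side')['image'][:,:,::-1]
# top: box (230..310,150..240), offcut (345..425,235..295); side: box
def c(im,x0,y0,w,h,s): return cv2.resize(im[y0:y0+h,x0:x0+w],None,fx=s,fy=s,interpolation=cv2.INTER_CUBIC)
t1=c(a,230,150,80,90,5) #400x450
t2=c(a,345,230,80,90,5)
cv2.imwrite('pics/c1.png',np.hstack([t1,t2]))
cv2.imwrite('pics/c2.png',c(b,240,160,110,100,6)[:600])
```

```text
(no output)
```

View pics/c1.png

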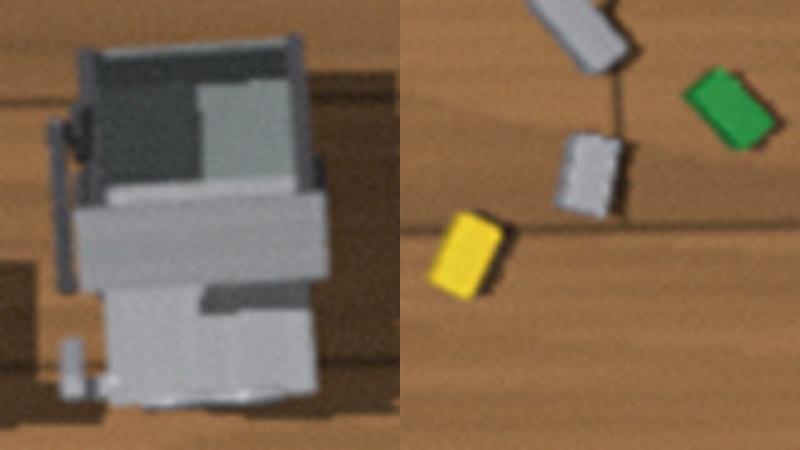

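View pics/c2.png

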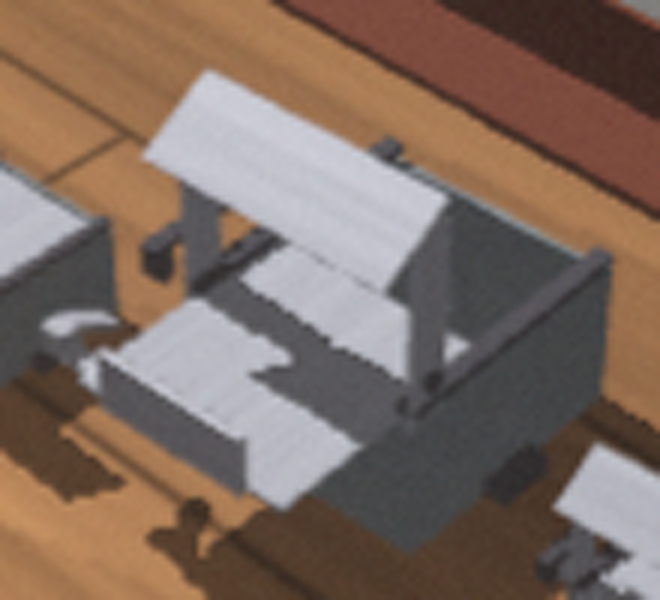

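Crops: the grey bar at c1 (590,175) is plain steel with the right proportions; the others are painted. The big box's guard, walls and handle corners are clear. Next I fit the poses.

```bash
cat > fit.py <<'E'
from h import *
from scipy.optimize import least_squares
T,S=load('t0'),load('s0')
t=lambda u,v:np.array([u/5+230,v/5+150]); s=lambda u,v:np.array([u/6+240,v/6+160])
obs=[(T,t(78,212),(-20,65,183),0),(T,t(325,192),(-20,-65,183),0),(T,t(85,293),(-60,65,160),0),(T,t(330,278),(-60,-65,160),0),
(T,t(82,48),(95,65,84),0),(T,t(301,37),(95,-65,84),0),
(S,s(210,70),(-20,65,183),0),(S,s(143,157),(-60,65,160),0),(S,s(447,200),(-20,-65,183),0),(S,s(388,290),(-60,-65,160),0),
(S,s(608,255),(95,-65,84),0),(S,s(412,550),(-40,-65,0),0),
(S,s(100,360),(-45,40,107),1),(S,s(246,443),(-45,-40,107),1),(S,s(244,492),(-45,-40,78),1)]
def res(p):
    return np.concatenate([pix(d,boxw(np.array(P)-np.array([p[3]*g,0,0]),p[:2],p[2]))[0]-uv for d,uv,P,g in obs])
r=least_squares(res,[560,0,0,70],x_scale=[10,10,.1,10],loss='soft_l1')
print('box',r.x.round(3));print(r.fun.reshape(-1,2).round(1).tolist() if len(r.fun)==2*len(obs) else '')
print(res(r.x).reshape(-1,2).round(1).tolist())
c=t(156,0)[0]
q=[(u-400,v) for u,v in [(572,132),(625,138),(606,215),(556,207)]]
P=world(T,[(u/5+345,v/5+230) for u,v in q],25);print(P.round(1))
sq=[(461,499),(491,486),(497,501),(467,518)]
print('side',(world(S,np.array([(461,499),(490,486),(496,496),(468,510)])/1.4,25)).round(1))
E
python3 fit.py
```

```text
box [6.44528e+02 2.41040e+01 5.80000e-02 7.07870e+01]
[[-0.5, -0.1], [0.3, 0.2], [-0.2, 0.3], [0.1, -0.3], [-0.9, 0.3], [0.3, -0.7], [-0.3, 0.1], [0.1, 0.5], [1.0, -0.2], [-0.4, 0.8], [1.1, -0.4], [0.1, 1.1], [-0.3, -1.4], [-0.5, -0.3], [0.1, 0.3]]
[[-0.5, -0.1], [0.3, 0.2], [-0.2, 0.3], [0.1, -0.3], [-0.9, 0.3], [0.3, -0.7], [-0.3, 0.1], [0.1, 0.5], [1.0, -0.2], [-0.4, 0.8], [1.1, -0.4], [0.1, 1.1], [-0.3, -1.4], [-0.5, -0.3], [0.1, 0.3]]
[[ 455.2 -291.5   25. ]
 [ 451.2 -322.3   25. ]
 [ 406.9 -308.6   25. ]
 [ 411.9 -279.8   25. ]]
side [[ 408.9 -287.5   25. ]
 [ 454.7 -303.5   25. ]
 [ 447.9 -320.3   25. ]
 [ 402.6 -306.3   25. ]]
```

>>> {"name": "apply_moves", "arguments": {
  "commands": [
    [[-0.64, 0, -0.73, 0, 0, 0], [-0.64, 0, -0.73, 0, 0, 0], [-0.64, 0, -0.73, 0, 0, 0], [-0.64, 0, -0.73, 0, 0, 0], [-0.64, 0, -0.73, 0, 0, 0], [-0.64, 0, -0.73, 0, 0, 0], [-0.64, 0, -0.73, 0, 0, 0], [-0.64, 0, -0.73, 0, 0, 0]]
  ],
  "claw": 60
}}

```text
clock: 0.87
eef_pos: [381.7, 324.4, 226.5]
tool_rot: [-1.564, -0.003, 1.205]
force: [1.4, 0.6, 0.9]
width: 60.2
```

>>> {"name": "apply_moves", "arguments": {
  "commands": [
    [[-0.64, 0, -0.73, 0, 0, 0], [-0.64, 0, -0.73, 0, 0, 0], [-0.64, 0, -0.73, 0, 0, 0], [-0.64, 0, -0.73, 0, 0, 0], [-0.64, 0, -0.73, 0, 0, 0], [-0.91, 0, -0.28, 0, 0, 0], [-0.91, 0, -0.28, 0, 0, 0], [-0.91, 0, -0.28, 0, 0, 0]]
  ]
}}

```text
clock: 1.53
eef_pos: [472.2, 24.1, 225.0]
tool_rot: [-1.57, -0.006, 1.206]
force: [0.3, -0.4, -0.3]
width: 59.9
```

>>> {"name": "apply_moves", "arguments": {
  "commands": [
    [[-0.91, 0, -0.28, 0, 0, 0], [-0.91, 0, -0.28, 0, 0, 0], [-0.91, 0, -0.28, 0, 0, 0], [-0.91, 0, -0.28, 0, 0, 0], [-0.91, 0, -0.28, 0, 0, 0], [-0.91, 0, -0.28, 0, 0, 0], [-0.91, 0, -0.28, 0, 0, 0], [0, 0, 0, 0, 0, 0]]
  ]
}}

```text
clock: 2.2
eef_pos: [449.3, -264.8, 224.0]
tool_rot: [-1.574, -0.001, 1.195]
force: [0.2, -0.3, -0.3]
width: 60.0
```

```bash
cat > off.py <<'E'
from h import *
s=st();x=np.array([.295,.955,0]);y=np.array([0,0,-1.]);Rt=R.from_matrix(np.c_[x,y,np.cross(x,y)])
for z in(100,12): print(z,need([431.5,-304,z],Rt))
E
python3 off.py
```

```text
2.2 [ 449.3 -264.8  224. ] [-1.574e+00 -1.000e-03  1.195e+00] [ 0.2 -0.3 -0.3] 60.0
100 (array([-1.08,  3.1 ,  0.06]), array([ 0.04, -0.87,  0.01]))
12 (array([-1.08,  5.3 ,  0.07]), array([ 0.04, -0.87,  0.01]))
```

>>> {"name": "apply_moves", "arguments": {
  "commands": [
    [[-0.36, 0.8, 0.02, 0, -0.3, 0], [-0.36, 0.8, 0.02, 0, -0.3, 0], [-0.36, 0.8, 0.02, 0, -0.3, 0], [0, 0.7, 0, 0, 0, 0], [0, 0, 0, 0, 0, 0]]
  ]
}}

```text
clock: 2.62
eef_pos: [434.6, -312.1, 98.1]
tool_rot: [-1.585, 0.002, 1.269]
force: [0.0, 0.7, -0.9]
width: 60.2
```

```bash
python3 off.py
python3 - <<'E'
from h import *
a=eyes.get_image('top')['image'][:,:,::-1];b=eyes.get_image('side')['image'][:,:,::-1]
c=lambda im,x0,y0:cv2.resize(im[y0:y0+100,x0:x0+80],None,fx=5,fy=5,interpolation=cv2.INTER_CUBIC)
cv2.imwrite('pics/g1.png',np.hstack([c(a,340,220),c(b,300,300)]))
E
```

```text
2.6167 [ 434.6 -312.1   98.1] [-1.585  0.002  1.269] [ 0.   0.7 -0.9] 60.2
100 (array([ 0.17, -0.05,  0.13]), array([ 0.16, -0.02, -0.02]))
12 (array([0.17, 2.15, 0.16]), array([ 0.16, -0.02, -0.02]))
```

View pics/g1.png

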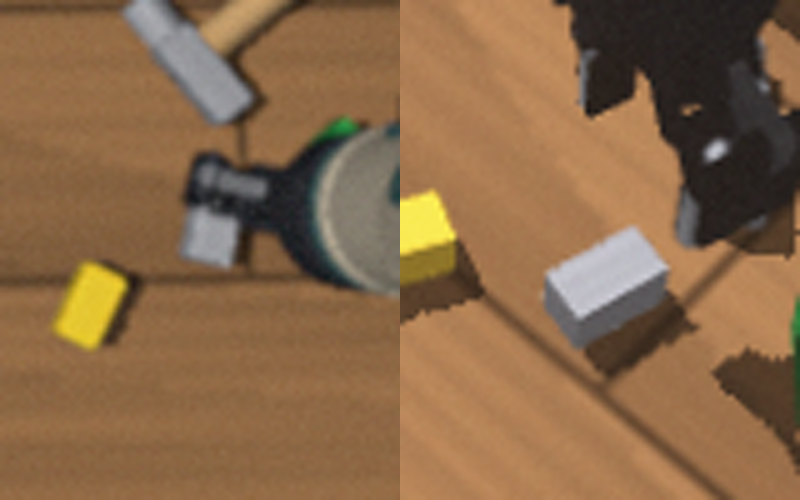

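The side crop shows the bar's top face at (545,273), (633,229), (667,267), (580,318), clear of both fingers. I compute its position from these corners.

Run:
```python
from h import *
P=world(load('s0'),[((u-400)/5+300,v/5+300) for u,v in [(545,273),(633,229),(667,267),(580,318)]],25)
print(P.round(1),P.mean(0).round(1)); d=P[1]-P[0]+P[2]-P[3];print(np.arctan2(d[1],d[0]),np.linalg.norm(d)/2)
```

```text
[[ 411.6 -284.3   25. ]
 [ 452.2 -296.5   25. ]
 [ 448.2 -317.8   25. ]
 [ 406.2 -307.7   25. ]] [ 429.6 -301.6   25. ]
-0.2621824249096315 42.811282882264415
```

>>> {"name": "apply_moves", "arguments": {
  "commands": [
    [[0.18, 0.5, 0.15, 0.16, 0, 0], [0, 0.6, 0, 0, 0, 0], [0, 0.6, 0, 0, 0, 0], [0, 0.4, 0, 0, 0, 0], [0, 0, 0, 0, 0, 0]]
  ]
}}

```text
clock: 3.13
eef_pos: [444.9, -307.3, 27.0]
tool_rot: [-1.598, 0.008, 1.274]
force: [-0.7, -0.2, 0.2]
width: 60.2
```

```bash
python3 off.py
```

```text
3.1333 [ 444.9 -307.3   27. ] [-1.598  0.008  1.274] [-0.7 -0.2  0.2] 60.2
100 (array([-0.03, -1.83,  0.3 ]), array([ 0.31,  0.03, -0.1 ]))
12 (array([-0.02,  0.37,  0.36]), array([ 0.31,  0.03, -0.1 ]))
```

>>> {"name": "apply_moves", "arguments": {
  "commands": [
    [[0, 0.2, 0.36, 0.3, 0, -0.1], [0, 0.2, 0.05, 0.1, 0, 0], [0, 0, 0, 0, 0, 0]]
  ]
}}

```text
clock: 3.38
eef_pos: [432.2, -302.8, 14.6]
tool_rot: [-1.567, 0.0, 1.277]
force: [0.6, -0.1, -0.3]
width: 59.8
```

```bash
python3 off.py
```

```text
3.3833 [ 432.2 -302.8   14.6] [-1.567  0.     1.277] [ 0.6 -0.1 -0.3] 59.8
100 (array([-0.03, -2.13,  0.02]), array([-0.04,  0.06, -0.  ]))
12 (array([-0.03,  0.07,  0.01]), array([-0.04,  0.06, -0.  ]))
```

>>> {"name": "apply_moves", "arguments": {
  "commands": [
    [[0, 0.2, 0.03, 0, 0, 0], [0, 0, 0, 0, 0, 0]]
  ]
}}

```text
clock: 3.55
eef_pos: [431.9, -303.1, 7.8]
tool_rot: [-1.57, 0.001, 1.277]
force: [-1.0, 0.1, -1.1]
width: 60.1
```

>>> {"name": "apply_moves", "arguments": {
  "commands": [
    [[0, 0, 0, 0, 0, 0], [0, 0, 0, 0, 0, 0], [0, 0, 0, 0, 0, 0], [0, 0, 0, 0, 0, 0], [0, 0, 0, 0, 0, 0], [0, 0, 0, 0, 0, 0], [0, 0, 0, 0, 0, 0], [0, 0, 0, 0, 0, 0]]
  ],
  "claw": 5
}}

```text
clock: 4.22
eef_pos: [432.6, -303.6, 8.9]
tool_rot: [-1.572, 0.002, 1.276]
force: [-0.3, 0.1, -0.5]
width: 23.6
```

>>> {"name": "apply_moves", "arguments": {
  "commands": [
    [[0, -0.3, 0, 0, 0, 0], [0, -0.7, 0, 0, 0, 0], [0, -0.7, 0, 0, 0, 0], [0, -0.7, 0, 0, 0, 0], [0, -0.7, 0, 0, 0, 0], [0, -0.8, 0, 0, 0, 0], [0, -0.8, 0, 0, 0, 0], [0, -0.8, 0, 0, 0, 0]]
  ]
}}

```text
clock: 4.88
eef_pos: [426.2, -299.1, 234.7]
tool_rot: [-1.553, -0.004, 1.276]
force: [0.7, -0.4, -2.5]
width: 23.5
```

```bash
cat > mouth.py <<'E'
from h import *
import sys
st();yaw=.058;x=np.array([-np.sin(yaw),np.cos(yaw),0]);y=np.array([0,0,-1.]);Rt=R.from_matrix(np.c_[x,y,np.cross(x,y)])
p=boxw([52,0,0],[644.5,24.1],yaw)[0]
for z in(245,72): print(z,need([p[0],p[1],z],Rt))
E
python3 mouth.py
```

```text
4.8833 [ 426.2 -299.1  234.7] [-1.553 -0.004  1.276] [ 0.7 -0.4 -2.5] 23.5
245 (array([ 9.77, -0.29, -4.09]), array([-0.2 , -4.04,  0.08]))
72 (array([ 9.75,  4.03, -4.17]), array([-0.2 , -4.04,  0.08]))
```

>>> {"name": "apply_moves", "arguments": {
  "commands": [
    [[0.85, -0.05, -0.35, 0, 0, 0], [0.85, -0.05, -0.35, 0, 0, 0], [0.85, -0.05, -0.35, 0, 0, 0], [0.85, -0.05, -0.35, 0, 0, 0], [0.85, -0.05, -0.35, 0, 0, 0], [0.85, -0.05, -0.35, 0, 0, 0], [0.85, -0.05, -0.35, 0, 0, 0], [0.85, -0.05, -0.35, 0, 0, 0]]
  ]
}}

```text
clock: 5.55
eef_pos: [614.5, -77.9, 266.0]
tool_rot: [-1.568, 0.007, 1.251]
force: [1.5, -0.6, -2.6]
width: 23.6
```

```bash
python3 mouth.py
```

```text
5.55 [614.5 -77.9 266. ] [-1.568  0.007  1.251] [ 1.5 -0.6 -2.6] 23.6
245 (array([ 3.14,  0.5 , -1.12]), array([-0.05, -4.33, -0.07]))
72 (array([ 3.17,  4.82, -1.13]), array([-0.05, -4.33, -0.07]))
```

>>> {"name": "apply_moves", "arguments": {
  "commands": [
    [[0.8, 0, -0.28, 0, 0, 0], [0.8, 0, -0.28, 0, 0, 0], [0.8, 0, -0.28, 0, 0, 0], [0.4, 0, -0.2, 0, -0.9, 0], [0, 0, 0, 0, -1, 0], [0, 0, 0, 0, -1, 0], [0, 0, 0, 0, -1, 0], [0, 0, 0, 0, -0.4, 0]]
  ]
}}

```text
clock: 6.22
eef_pos: [690.8, 37.1, 267.2]
tool_rot: [-1.562, -0.002, 1.661]
force: [-0.7, -0.9, -2.0]
width: 23.5
```

```bash
python3 mouth.py
```

```text
6.2167 [690.8  37.1 267.2] [-1.562 -0.002  1.661] [-0.7 -0.9 -2. ] 23.5
245 (array([-0.26,  0.55, -0.12]), array([-0.1 ,  0.37,  0.03]))
72 (array([-0.27,  4.88, -0.16]), array([-0.1 ,  0.37,  0.03]))
```

>>> {"name": "apply_moves", "arguments": {
  "commands": [
    [[-0.26, 0.4, -0.12, -0.1, 0.3, 0], [0, 0.6, 0, 0, 0, 0], [0, 0.6, 0, 0, 0, 0], [0, 0.6, 0, 0, 0, 0], [0, 0.6, 0, 0, 0, 0], [0, 0, 0, 0, 0, 0]]
  ]
}}

```text
clock: 6.72
eef_pos: [693.9, 27.1, 156.2]
tool_rot: [-1.571, -0.002, 1.637]
force: [-1.2, -1.5, -4.1]
width: 23.9
```

```bash
python3 mouth.py
python3 - <<'E'
from h import *
a=eyes.get_image('top')['image'][:,:,::-1];b=eyes.get_image('side')['image'][:,:,::-1]
c=lambda im,x0,y0:cv2.resize(im[y0:y0+100,x0:x0+80],None,fx=5,fy=5,interpolation=cv2.INTER_CUBIC)
cv2.imwrite('pics/m1.png',np.hstack([c(a,230,130),c(b,260,150)]))
E
```

```text
6.7167 [693.9  27.1 156.2] [-1.571 -0.002  1.637] [-1.2 -1.5 -4.1] 23.9
245 (array([-0.  , -2.22, -0.06]), array([0.01, 0.09, 0.02]))
72 (array([-0.01,  2.1 , -0.06]), array([0.01, 0.09, 0.02]))
```

View pics/m1.png

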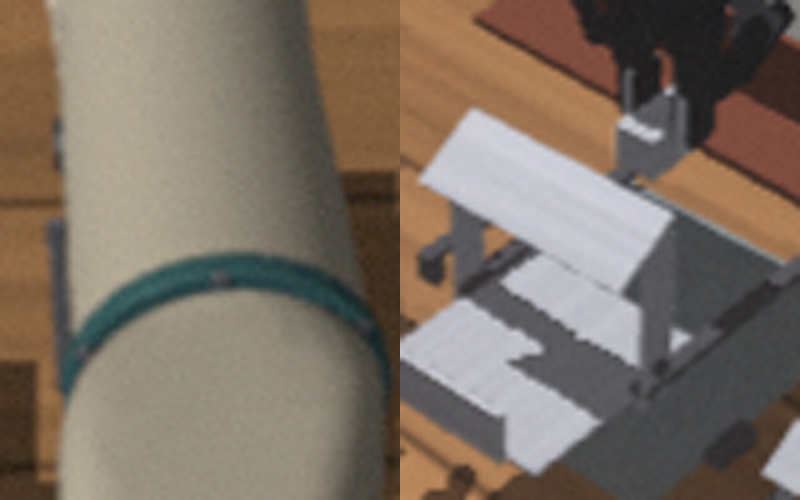

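The bar is held upright above the mouth, in the right half of the picture around (650,135). I lower it and release.

>>> {"name": "apply_moves", "arguments": {
  "commands": [
    [[0, 0.5, -0.06, 0, 0, 0], [0, 0.5, 0, 0, 0, 0], [0, 0.5, 0, 0, 0, 0], [0, 0.4, 0, 0, 0, 0], [0, 0, 0, 0, 0, 0]]
  ]
}}

```text
clock: 7.23
eef_pos: [709.7, 28.3, 97.3]
tool_rot: [-1.601, -0.002, 1.636]
force: [-1.1, -0.5, -2.8]
width: 23.5
```

```bash
python3 mouth.py
```

```text
7.2333 [709.7  28.3  97.3] [-1.601 -0.002  1.636] [-1.1 -0.5 -2.8] 23.5
245 (array([-0.  , -3.7 ,  0.22]), array([0.35, 0.09, 0.02]))
72 (array([-0.01,  0.62,  0.35]), array([0.35, 0.09, 0.02]))
```

>>> {"name": "apply_moves", "arguments": {
  "commands": [
    [[0, 0.1, 0.3, 0.3, 0, 0], [0, 0.3, 0.1, 0.1, 0, 0], [0, 0.25, 0.1, 0.1, 0, 0], [0, 0, 0, 0, 0, 0]]
  ]
}}

```text
clock: 7.57
eef_pos: [692.4, 27.2, 76.8]
tool_rot: [-1.564, -0.001, 1.636]
force: [0.4, -0.5, -3.5]
width: 23.9
```

```bash
python3 mouth.py
```

```text
7.5667 [692.4  27.2  76.8] [-1.564e+00 -1.000e-03  1.636e+00] [ 0.4 -0.5 -3.5] 23.9
245 (array([-0.  , -4.21, -0.07]), array([-0.08,  0.09,  0.02]))
72 (array([-0.01,  0.12, -0.1 ]), array([-0.08,  0.09,  0.02]))
```

Good enough, so I release here and rise.

>>> {"name": "apply_moves", "arguments": {
  "commands": [
    [[0, 0, -0.06, 0, 0, 0], [0, 0, 0, 0, 0, 0], [0, 0, 0, 0, 0, 0], [0, 0, 0, 0, 0, 0], [0, 0, 0, 0, 0, 0], [0, 0, 0, 0, 0, 0], [0, 0, 0, 0, 0, 0]]
  ],
  "claw": 50
}}

```text
clock: 8.15
eef_pos: [698.8, 27.5, 81.1]
tool_rot: [-1.572, -0.001, 1.636]
force: [-0.6, -0.1, -0.5]
width: 49.8
```

>>> {"name": "apply_moves", "arguments": {
  "commands": [
    [[0, -0.6, 0, 0, 0, 0], [0, -0.6, 0, 0, 0, 0], [0, -0.6, 0, 0, 0, 0], [0, -0.7, 0, 0, 0, 0], [0, -0.7, 0, 0, 0, 0], [0, -0.7, 0, 0, 0, 0], [0, -0.7, 0, 0, 0, 0], [0, 0, 0, 0, 0, 0]]
  ]
}}

```text
clock: 8.82
eef_pos: [697.0, 27.1, 271.2]
tool_rot: [-1.566, -0.001, 1.636]
force: [1.0, -0.3, -0.1]
width: 49.7
```

```bash
cat > push.py <<'E'
from h import *
import sys
# usage: lean_deg  then list of box x,y,z
st();yaw=.058;L=np.radians(float(sys.argv[1]));B=R.from_euler('z',yaw)
x=B.apply([0,1,0]);y=B.apply([np.sin(L),0,-np.cos(L)]);Rt=R.from_matrix(np.c_[x,y,np.cross(x,y)])
s=readout.read_state();print('box tcp',B.inv().apply(np.array(s['eef_pos'])-[644.5,24.1,0]).round(1),'q',np.round(s['qpos'],2))
for a in sys.argv[2:]:
    p=boxw([float(v) for v in a.split(',')],[644.5,24.1],yaw)[0];print(a,p.round(),*need(p,Rt))
E
python3 push.py 38 -200,0,280 -150,0,95; python3 -c "
from h import *
snap('side','s3',(240,140,360,240),5)"
```

```text
8.8167 [697.   27.1 271.2] [-1.566e+00 -1.000e-03  1.636e+00] [ 1.  -0.3 -0.1] 49.7
box tcp [ 52.6  -0.  271.2] q [-0.06  0.67 -0.03  1.31  0.02  1.17  1.54]
-200,0,280 [445.  13. 280.] [ 0.05 -0.19  6.32] [-7.66  0.08  0.04]
-150,0,95 [495.  15.  95.] [0.03 4.43 5.04] [-7.66  0.08  0.04]
```

View pics/s3.png

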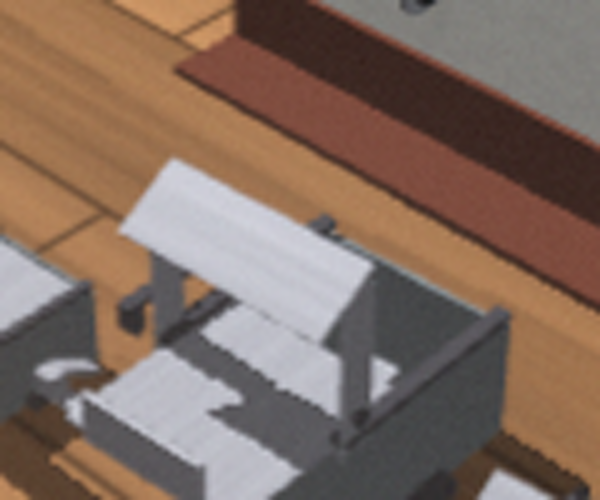

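The box, guard and gate are undisturbed, and the gripper is empty at width 49.7. The near wall hides the bar here, so I'll check from above once the arm has backed off. I back off towards the robot first.

>>> {"name": "apply_moves", "arguments": {
  "commands": [
    [[0, 0, 0.9, 0, 0, 0], [0, 0, 0.9, 0, 0, 0], [0, 0, 0.9, 0, 0, 0], [0, 0, 0.9, 0, 0, 0], [0, 0, 0.9, 0, 0, 0], [0, 0, 0.9, 0, 0, 0], [0, 0, 0.4, 0, 0, 0], [0, 0, 0, 0, 0, 0]]
  ],
  "claw": 0
}}

```text
clock: 9.53
eef_pos: [447.5, 10.8, 259.5]
tool_rot: [-1.547, -0.001, 1.637]
force: [0.3, 0.1, 0.0]
width: -0.0
```

>>> {"name": "apply_moves", "arguments": {
  "commands": [
    [[0, 0, 0, -1, 0, 0], [0, 0, 0, -1, 0, 0], [0, 0, 0, -1, 0, 0], [0, 0, 0, -1, 0, 0], [0, 0, 0, -1, 0, 0], [0, 0, 0, -1, 0, 0], [0, 0, 0, -1, 0, 0], [0, 0, 0, 0, 0, 0]]
  ]
}}

```text
clock: 10.2
eef_pos: [447.2, -1.2, 250.4]
tool_rot: [-1.964, 0.032, 1.624]
force: [-0.9, 0.3, 0.2]
width: -0.5
```

```bash
python3 push.py 38 -160,0,180 -140,0,91; python3 -c "
from h import *
snap('top','t3',(230,140,310,240),6)"
```

```text
10.2 [447.2  -1.2 250.4] [-1.964  0.032  1.624] [-0.9  0.3  0.2] -0.5
box tcp [-198.5  -13.8  250.4] q [ 0.3   0.19 -0.46  2.36  0.59  0.27  0.95]
-160,0,180 [485.  15. 180.] [ 0.41  1.98 -0.22] [-3.09  0.14 -0.35]
-140,0,91 [505.  16.  91.] [0.48 4.23 0.17] [-3.09  0.14 -0.35]
```

View pics/t3.png

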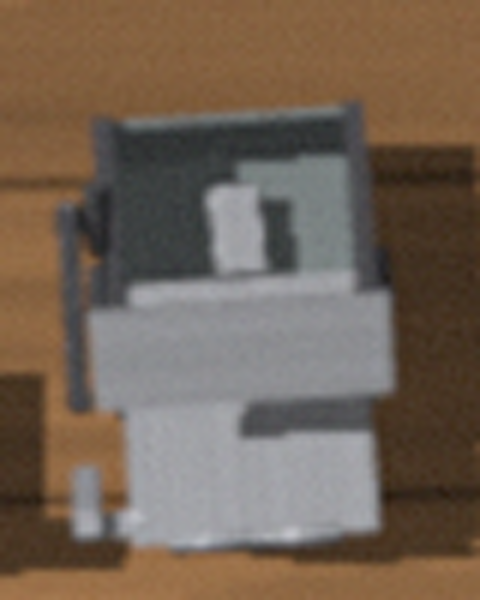

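The top view shows the bar lying inside the box at (238,228), clear of the gate. The lean is stopped by joint 6 at its lower limit, so the wrist must pass to its other branch (q5 → π) by way of a sideways lean. I test the sign of that lean here in free space.

>>> {"name": "apply_moves", "arguments": {
  "commands": [
    [[0.2, 0, -0.5, 0, 0, 0], [0.2, 0, -0.5, 0, 0, 0], [0, 0, 0, 0, 0, 1], [0, 0, 0, 0, 0, 1], [0, 0, 0, 0, 0, 0]]
  ]
}}

```text
clock: 10.67
eef_pos: [486.9, 15.4, 263.7]
tool_rot: [-1.96, 0.167, 1.553]
force: [0.5, 1.2, 0.4]
width: -0.2
```

```bash
python3 push.py 38 -160,0,180 -140,0,91
```

```text
10.6667 [486.9  15.4 263.7] [-1.96   0.167  1.553] [0.5 1.2 0.4] -0.2
box tcp [-157.8    0.4  263.7] q [-0.02  0.23 -0.3   2.24  0.8   0.48  0.59]
-160,0,180 [485.  15. 180.] [0.33 1.89 0.83] [-3.21  0.21 -2.09]
-140,0,91 [505.  16.  91.] [0.74 4.11 1.2 ] [-3.21  0.21 -2.09]
```

>>> {"name": "apply_moves", "arguments": {
  "commands": [
    [[0, 0, 0, -0.7, 0, 0.7], [0, 0, 0, -1, 0, 0], [0, 0, 0, -1, 0, 0], [0, 0, 0, -1, 0, 0], [0, 0, 0, -1, 0, 0], [0, 0, 0, 0, 0, 0]]
  ]
}}

```text
clock: 11.17
eef_pos: [486.5, 3.6, 260.8]
tool_rot: [-2.184, 0.235, 1.525]
force: [0.2, -0.2, -1.0]
width: -0.0
```

```bash
python3 push.py 40 -160,0,180 -140,0,91
```

```text
11.1667 [486.5   3.6 260.8] [-2.184  0.235  1.525] [ 0.2 -0.2 -1. ] -0.0
box tcp [-158.9  -11.3  260.8] q [-0.09  0.24 -0.33  2.44  1.65  0.51 -0.32]
-160,0,180 [485.  15. 180.] [0.74 1.52 1.14] [-1.11  0.7  -2.85]
-140,0,91 [505.  16.  91.] [1.31 3.57 1.97] [-1.11  0.7  -2.85]
```

>>> {"name": "apply_moves", "arguments": {
  "commands": [
    [[0.3, 0.4, -0.5, 0, 0, 0], [0.2, 0.4, -0.5, -0.5, 0, 0], [0, 0, 0, -1, 0, 0], [0, 0, 0, -0.7, 0, -0.5], [0, 0, 0, -0.3, 0, -0.8], [0, 0, 0, 0, 0, 0]]
  ]
}}

```text
clock: 11.67
eef_pos: [537.7, 6.6, 245.2]
tool_rot: [-2.298, 0.214, 1.565]
force: [0.3, -1.8, 0.1]
width: -0.1
```

```bash
python3 push.py 40 -160,0,180 -140,0,91
```

```text
11.6667 [537.7   6.6 245.2] [-2.298  0.214  1.565] [ 0.3 -1.8  0.1] -0.1
box tcp [-107.6  -11.3  245.2] q [ 0.21  0.4  -0.68  2.46  2.03  0.71 -0.6 ]
-160,0,180 [485.  15. 180.] [0.54 0.28 2.02] [ 0.25  1.05 -2.33]
-140,0,91 [505.  16.  91.] [1.04 2.23 3.09] [ 0.25  1.05 -2.33]
```

>>> {"name": "apply_moves", "arguments": {
  "commands": [
    [[0.3, 0.3, -0.6, 0, 0, 0], [0.2, 0.3, -0.5, 0, 0, 0], [0, 0, 0, 0, 0, -0.7], [0, 0, 0, 0, 0, -0.7], [0, 0, 0, 0, 0.3, -0.7], [0, 0, 0, 0, 0.3, 0], [0, 0, 0, 0, 0, 0]]
  ]
}}

```text
clock: 12.25
eef_pos: [589.5, 13.1, 247.2]
tool_rot: [-2.254, 0.056, 1.625]
force: [0.0, 0.9, 0.2]
width: -0.2
```

```bash
python3 push.py 36 -70,0,260 -130,0,200 -135,0,91
```

```text
12.25 [589.5  13.1 247.2] [-2.254  0.056  1.625] [0.  0.9 0.2] -0.2
box tcp [-55.5  -7.8 247.2] q [ 0.37  0.42 -0.66  2.31  2.09  0.41 -0.51]
-70,0,260 [575.  20. 260.] [ 0.17 -0.48  0.07] [ 0.63  0.36 -0.53]
-130,0,200 [515.  17. 200.] [ 0.25 -0.27  2.18] [ 0.63  0.36 -0.53]
-135,0,91 [510.  16.  91.] [0.41 1.76 4.  ] [ 0.63  0.36 -0.53]
```

>>> {"name": "apply_moves", "arguments": {
  "commands": [
    [[0, 0, 0.7, 0.3, 0.2, -0.3], [0.1, 0, 0.7, 0.3, 0.2, -0.2], [0.1, -0.1, 0.7, 0, 0, 0], [0, 0.3, 0.5, 0, 0, 0], [0, 0, 0, 0, 0, 0]]
  ]
}}

```text
clock: 12.67
eef_pos: [528.3, 20.5, 186.7]
tool_rot: [-2.2, 0.01, 1.625]
force: [-0.2, -1.7, -1.1]
width: 0.3
```

```bash
python3 push.py 35 -140,0,150 -135,0,91
```

```text
12.6667 [528.3  20.5 186.7] [-2.2    0.01   1.625] [-0.2 -1.7 -1.1] 0.3
box tcp [-116.2    3.1  186.7] q [ 0.56  0.61 -1.    2.46  2.12  0.7  -0.58]
-140,0,150 [505.  16. 150.] [-0.07  0.39  1.02] [ 0.21  0.03 -0.12]
-135,0,91 [510.  16.  91.] [-0.06  1.66  1.79] [ 0.21  0.03 -0.12]
```

I fit a small kinematic model to the logged poses, to plan this branch properly.

```bash
cat > kin.py <<'E'
from h import *
from scipy.optimize import least_squares
import itertools
D=[([-1.251,.628,.038,1.517,-.027,.996,-.02],[244.6,602.2,231.3],[-1.571,.002,1.185]),
([-.06,.67,-.03,1.31,.02,1.17,1.54],[697,27.1,271.2],[-1.566,-.001,1.636]),
([.3,.19,-.46,2.36,.59,.27,.95],[447.2,-1.2,250.4],[-1.964,.032,1.624]),
([-.02,.23,-.3,2.24,.8,.48,.59],[486.9,15.4,263.7],[-1.96,.167,1.553]),
([-.09,.24,-.33,2.44,1.65,.51,-.32],[486.5,3.6,260.8],[-2.184,.235,1.525]),
([.21,.4,-.68,2.46,2.03,.71,-.6],[537.7,6.6,245.2],[-2.298,.214,1.565]),
([.37,.42,-.66,2.31,2.09,.41,-.51],[589.5,13.1,247.2],[-2.254,.056,1.625]),
([.56,.61,-1.,2.46,2.12,.7,-.58],[528.3,20.5,186.7],[-2.2,.01,1.625])]
def fk(q,p,sg):
    h,a,b,c,e1,e2,tw=p; s1,s3,s5,s7=sg
    r=R.from_euler('z',s1*q[0])*R.from_euler('y',q[1]); P=np.array([0,0,h])+r.apply([0,0,a])
    r=r*R.from_euler('z',s3*q[2]); P=P+r.apply([e1,0,0]); r=r*R.from_euler('y',q[3]); P=P+r.apply([e2,0,b])
    r=r*R.from_euler('z',s5*q[4])*R.from_euler('y',q[5]); P=P+r.apply([0,0,c])
    r=r*R.from_euler('z',s7*q[6]+tw); return P,r*R.from_matrix([[1,0,0],[0,0,1],[0,-1,0]]).inv()
# tool y = link z ; tool x = link x
def res(p,sg):
    o=[]
    for q,P,e in D:
        A,r=fk(q,p,sg); o+=[*((A-P)/5),*((r.inv()*R.from_euler('xyz',e)).as_rotvec()*60)]
    return np.array(o)
if __name__=='__main__':
    best=None
    for sg in itertools.product([-1,1],repeat=4):
      for tw in(0,3.14):
        f=least_squares(res,[340,450,450,250,0,0,tw],args=(sg,),x_scale=[100,100,100,100,50,50,1],max_nfev=100)
        if best is None or f.cost<best[0]: best=(f.cost,f.x,sg)
    print(best[0],best[1].round(3),best[2]);print(res(best[1],best[2]).reshape(-1,6).round(1))
    np.savez('kin.npz',p=best[1],sg=best[2])
E
python3 kin.py
```

```text
57.18798879983986 [337.828 598.307 396.033 394.064 -39.037   6.173   3.139] (-1, -1, -1, -1)
[[-5.5  2.  -0.1 -0.   0.2  0.2]
 [-0.1  5.   0.5 -0.2 -0.1 -0.1]
 [-2.6  3.4 -2.  -0.4  0.2 -0.2]
 [-2.3  1.3 -1.   0.  -0.5 -0.1]
 [-1.2  0.5 -0.   0.1 -0.  -0.1]
 [ 0.9  1.   1.3  0.1  0.4  0.5]
 [ 1.   3.   0.4 -0.4  0.1  0.4]
 [ 2.4 -0.5  0.8  0.  -0.3 -0.3]]
```

```bash
cat > kin2.py <<'E'
from kin import *
sg=(-1,-1,-1,-1)
def fk2(q,p):
    h,a,b,c,tw,s_,e1x,e1y,e2x,e2y,wx,wy,f5=p
    z=lambda t:R.from_euler('z',t);y=lambda t:R.from_euler('y',t)
    r=z(-q[0]);P=np.array([0,0,h])+r.apply([0,s_,0]);r=r*y(q[1]);P=P+r.apply([0,0,a]);r=r*z(-q[2]);P=P+r.apply([e1x,e1y,0])
    r=r*y(q[3]);P=P+r.apply([e2x,e2y,b]);r=r*z(-q[4]);P=P+r.apply([f5,0,0]);r=r*y(q[5]);P=P+r.apply([wx,wy,c]);r=r*z(-q[6]+tw)
    return P,r*R.from_matrix([[1,0,0],[0,0,-1],[0,1,0]])
def res2(p,reg=True):
    o=[]
    for q,P,e in D:
        A,r=fk2(q,p); o+=[*((A-P)/4),*((r.inv()*R.from_euler('xyz',e)).as_rotvec()*60)]
    return np.array(o+list(np.array(p[5:])/40)) if reg else np.array(o)
def fit():
    return least_squares(res2,[340,450,450,250,3.14]+[0]*8,x_scale=[100]*4+[1]+[30]*8)
if __name__=='__main__':
    f=fit();print(f.cost,f.x.round(2));print(res2(f.x,False).reshape(-1,6).round(1));np.save('kin2.npy',f.x)
E
python3 kin2.py
```

```text
2.737225856902142 [351.01 553.57 382.52 352.09   3.14  -9.07   4.92 -10.28   4.03 -10.28
  -3.24   3.69   2.48]
[[-0.4  0.5  0.  -0.   0.2  0.2]
 [-0.2  0.   0.  -0.2 -0.1 -0.1]
 [-0.2 -0.  -0.  -0.4  0.2 -0.2]
 [ 0.4 -0.5  0.4  0.  -0.5 -0.1]
 [ 0.4 -0.7  0.3  0.1 -0.  -0.1]
 [-0.1  0.6  0.1  0.1  0.4  0.5]
 [-0.8  0.5 -0.7 -0.4  0.1  0.4]
 [ 0.3 -0.3 -0.2  0.  -0.3 -0.3]]
```

```bash
cat > ik.py <<'E'
from kin2 import *
p=np.load('kin2.npy');lo=np.array([-3.06,-.37,-1.25,.18,-1.1,.23,-2.94]);hi=np.array([3.06,2.12,1.32,2.47,4.24,1.98,2.94])
def ik(T,Rt,q0):
    def f(q):
        A,r=fk2(q,p);return np.r_[(A-T)/2,(r.inv()*Rt).as_rotvec()*60,(q-q0)*.01]
    s=least_squares(f,np.clip(q0,lo+.05,hi-.05),bounds=(lo+.03,hi-.03));return s.x,np.linalg.norm(f(s.x)[:6])
def tgt(b,L,roll=0,side=0):
    B=R.from_euler('z',.058+side);L=np.radians(L)
    x=B.apply([0,1,0]);y=B.apply([np.sin(L),0,-np.cos(L)])
    return boxw(b,[644.5,24.1],.058)[0],R.from_matrix(np.c_[x,y,np.cross(x,y)])*R.from_euler('y',roll)
if __name__=='__main__':
    rng=np.random.default_rng(0)
    for b in([-130,0,91],[-135,0,150],[-54,0,91]):
        for L in(0,15,25,30,35,40,45):
            o={}
            for k in range(14):
                q0=rng.uniform(lo,hi);q0[2]*=.3;q0[0]*=.2;q0[1]=.5;q0[3]=2.2
                q,e=ik(*tgt(b,L),q0)
                if e<.5:o[tuple(q.round(1)[[2,4]])]=q.round(2)
            print(b,L,[v.tolist() for v in list(o.values())[:4]])
E
time python3 ik.py
```

```text
[-130, 0, 91] 0 [[0.63, 1.0, -1.22, 1.98, 1.13, 1.07, 0.49], [-0.21, 0.67, 0.19, 2.02, -0.25, 0.48, 1.79], [0.14, 0.68, -0.33, 2.0, 0.41, 0.53, 1.14], [0.42, 0.78, -0.78, 1.99, 0.83, 0.73, 0.75]]
[-130, 0, 91] 15 [[0.29, 0.66, -0.55, 2.23, 1.45, 0.35, 0.11], [0.2, 0.64, -0.42, 2.24, 1.43, 0.26, 0.13], [0.43, 0.72, -0.77, 2.23, 1.48, 0.5, 0.1], [0.5, 0.76, -0.88, 2.23, 1.49, 0.58, 0.1]]
[-130, 0, 91] 25 [[0.46, 0.77, -0.84, 2.39, 2.06, 0.63, -0.47], [0.66, 0.97, -1.22, 2.39, 1.88, 0.95, -0.24], [0.53, 0.81, -0.94, 2.39, 2.0, 0.71, -0.4], [-0.08, 0.64, -0.04, 2.41, 3.0, 0.34, -1.48]]
[-130, 0, 91] 30 []
[-130, 0, 91] 35 []
[-130, 0, 91] 40 []
[-130, 0, 91] 45 []
[-135, 0, 150] 0 [[0.2, 0.58, -0.4, 1.98, 0.36, 0.66, 1.19], [0.65, 0.87, -1.22, 1.96, 0.96, 1.06, 0.61], [0.07, 0.56, -0.22, 1.98, 0.2, 0.63, 1.35], [0.44, 0.66, -0.79, 1.97, 0.66, 0.79, 0.89]]
[-135, 0, 150] 15 [[0.16, 0.5, -0.35, 2.22, 0.77, 0.26, 0.78], [0.3, 0.52, -0.53, 2.21, 0.97, 0.34, 0.58], [-0.4, 0.52, 0.43, 2.24, -0.96, 0.26, 2.49], [0.42, 0.56, -0.71, 2.21, 1.1, 0.44, 0.46]]
[-135, 0, 150] 25 [[0.31, 0.52, -0.57, 2
[... 830 characters left out ...]
0.79, -0.78, 2.19, 1.87, 0.55, -0.22]]
[-54, 0, 91] 30 [[0.26, 0.73, -0.52, 2.27, 2.35, 0.48, -0.74], [-0.39, 0.74, 0.42, 2.3, 3.69, 0.46, -2.23], [0.04, 0.69, -0.21, 2.28, 2.73, 0.38, -1.17], [0.33, 0.76, -0.62, 2.27, 2.26, 0.53, -0.63]]
[-54, 0, 91] 35 [[0.55, 0.94, -1.0, 2.34, 2.23, 0.88, -0.48], [0.53, 0.92, -0.96, 2.34, 2.25, 0.85, -0.52], [0.46, 0.87, -0.84, 2.34, 2.32, 0.78, -0.62], [-0.17, 0.73, 0.09, 2.36, 3.18, 0.56, -1.68]]
[-54, 0, 91] 40 [[0.63, 1.11, -1.19, 2.41, 2.29, 1.16, -0.43], [0.4, 0.88, -0.74, 2.41, 2.54, 0.89, -0.84], [0.54, 0.99, -0.99, 2.41, 2.39, 1.02, -0.61], [0.27, 0.82, -0.54, 2.42, 2.67, 0.82, -1.03]]
[-54, 0, 91] 45 []
real	3m40.690s
user	3m39.635s
sys	0m0.130s
```

The model shows that a lean of about 22° works at the open handle, and 33–35° (as the guard needs) at the shut position, on this same wrist branch. I descend at about 22° and increase the lean while pushing.

>>> {"name": "apply_moves", "arguments": {
  "commands": [
    [[0, 0, 0.3, 0.8, 0, -0.1], [0, 0, 0.4, 0.9, 0, 0], [0, 0, 0.4, 0.9, 0, 0], [0, 0.2, 0.2, 0.2, 0, 0], [0, 0, 0, 0, 0, 0]]
  ]
}}

```text
clock: 13.08
eef_pos: [486.3, 17.1, 151.9]
tool_rot: [-1.953, 0.009, 1.626]
force: [-0.6, -0.0, -0.1]
width: 0.0
```

```bash
python3 push.py 22 -145,0,150 -140,0,92
```

```text
13.0833 [486.3  17.1 151.9] [-1.953  0.009  1.626] [-0.6 -0.  -0.1] 0.0
box tcp [-158.4    2.2  151.9] q [ 0.43  0.54 -0.76  2.38  1.68  0.42 -0.17]
-145,0,150 [500.  16. 150.] [-0.05  0.17 -0.29] [-0.02  0.   -0.11]
-140,0,92 [505.  16.  92.] [-0.04  1.56  0.13] [-0.02  0.   -0.11]
```

>>> {"name": "apply_moves", "arguments": {
  "commands": [
    [[0, 0.4, 0.05, 0, 0, -0.1], [0, 0.4, 0.05, 0, 0, 0], [0, 0.4, 0.05, 0, 0, 0], [0, 0.2, 0.05, 0, 0, 0], [0, 0, 0, 0, 0, 0]]
  ]
}}

```text
clock: 13.5
eef_pos: [504.9, 18.1, 99.2]
tool_rot: [-1.971, 0.01, 1.633]
force: [0.0, -0.4, -0.2]
width: 0.0
```

```bash
python3 push.py 22 -130,0,92 -110,0,92
```

```text
13.5 [504.9  18.1  99.2] [-1.971  0.01   1.633] [ 0.  -0.4 -0.2] 0.0
box tcp [-139.7    2.1   99.2] q [ 0.43  0.72 -0.81  2.39  1.97  0.58 -0.41]
-130,0,92 [515.  17.  92.] [-0.05  0.26 -0.15] [ 0.19  0.09 -0.09]
-110,0,92 [535.  18.  92.] [-0.05  0.46 -0.61] [ 0.19  0.09 -0.09]
```

>>> {"name": "apply_moves", "arguments": {
  "commands": [
    [[0, 0.2, 0.0, 0, 0, 0], [0, 0.08, -0.18, 0, 0, 0], [0, 0.08, -0.18, 0, 0, 0], [0, 0.08, -0.18, 0, 0, 0], [0, 0, 0, 0, 0, 0]]
  ]
}}

```text
clock: 13.92
eef_pos: [530.4, 20.2, 92.4]
tool_rot: [-1.971, 0.012, 1.637]
force: [-0.3, 0.5, 0.9]
width: 0.0
```

```bash
python3 push.py 25 -100,0,91
python3 - <<'E'
from h import *
b=eyes.get_image('side')['image'][:,:,::-1]
cv2.imwrite('pics/p1.png',cv2.resize(b[150:270,230:350],None,fx=5,fy=5,interpolation=cv2.INTER_CUBIC))
E
```

```text
13.9167 [530.4  20.2  92.4] [-1.971  0.012  1.637] [-0.3  0.5  0.9] 0.0
box tcp [-114.1    2.7   92.4] q [ 0.41  0.74 -0.78  2.33  1.93  0.56 -0.35]
-100,0,91 [545.  18.  91.] [-0.07  0.17 -0.31] [-0.41  0.14 -0.09]
```

View pics/p1.png

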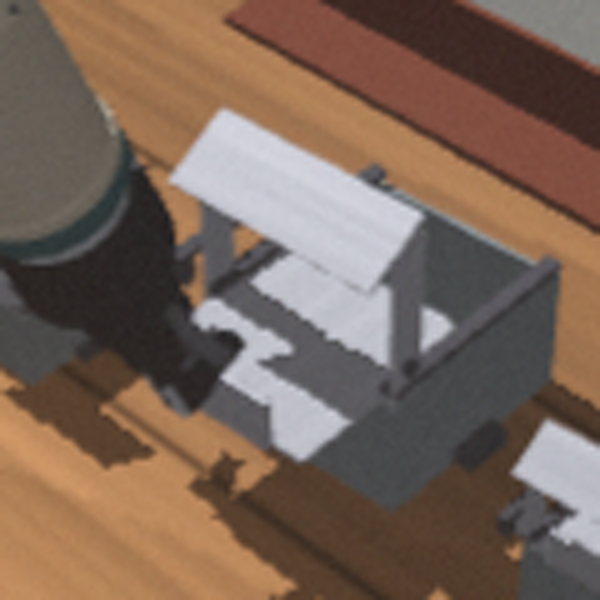

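The view shows the closed fingertips right behind the handle at about (200,390), below the guard. I push while leaning further back.

>>> {"name": "apply_moves", "arguments": {
  "commands": [
    [[0, 0.09, -0.18, -0.3, 0, 0], [0, 0.09, -0.18, -0.3, 0, 0], [0, 0.09, -0.18, -0.3, 0, 0], [0, 0.09, -0.18, -0.3, 0, 0]]
  ]
}}

```text
clock: 14.3
eef_pos: [555.3, 21.5, 91.7]
tool_rot: [-2.07, 0.014, 1.638]
force: [-13.3, -3.0, 7.3]
width: 0.2
```

```bash
python3 push.py 33 -70,0,92
```

```text
14.3 [555.3  21.5  91.7] [-2.07   0.014  1.638] [-13.3  -3.    7.3] 0.2
box tcp [-89.2   2.6  91.7] q [ 0.45  0.8  -0.84  2.35  2.12  0.69 -0.49]
-70,0,92 [575.  20.  92.] [-0.07  0.22 -0.42] [-0.88  0.17 -0.08]
```

>>> {"name": "apply_moves", "arguments": {
  "commands": [
    [[-0.02, 0.1, -0.17, -0.3, 0, 0], [-0.02, 0.1, -0.17, -0.3, 0, 0], [-0.02, 0.1, -0.17, -0.3, 0, 0]]
  ]
}}

```text
clock: 14.55
eef_pos: [569.0, 22.1, 90.8]
tool_rot: [-2.138, 0.012, 1.645]
force: [-14.0, -1.3, 7.8]
width: -0.4
```

```bash
python3 push.py 34 -54,0,92
```

```text
14.55 [569.   22.1  90.8] [-2.138  0.012  1.645] [-14.   -1.3   7.8] -0.4
box tcp [-75.4   2.4  90.8] q [ 0.47  0.85 -0.88  2.37  2.24  0.78 -0.56]
-54,0,92 [591.  21.  92.] [-0.07  0.26 -0.47] [-0.3   0.23 -0.01]
```

>>> {"name": "apply_moves", "arguments": {
  "commands": [
    [[-0.02, 0.11, -0.2, -0.2, 0, 0], [-0.02, 0.11, -0.2, -0.2, 0, 0], [-0.02, 0.1, -0.2, -0.1, 0, 0]]
  ]
}}

```text
clock: 14.8
eef_pos: [585.2, 22.9, 90.7]
tool_rot: [-2.167, 0.009, 1.653]
force: [-8.5, -0.6, 0.8]
width: -0.1
```

```bash
python3 push.py 35 -54,0,92
```

```text
14.8 [585.2  22.9  90.7] [-2.167  0.009  1.653] [-8.5 -0.6  0.8] -0.1
box tcp [-59.3   2.3  90.7] q [ 0.48  0.87 -0.88  2.35  2.28  0.79 -0.56]
-54,0,92 [591.  21.  92.] [-0.06  0.05 -0.13] [-0.17  0.29  0.07]
```

>>> {"name": "apply_moves", "arguments": {
  "commands": [
    [[0, 0.07, -0.13, 0, 0, 0], [0, 0.07, -0.13, 0, 0, 0]]
  ]
}}

```text
clock: 14.97
eef_pos: [593.1, 23.3, 90.7]
tool_rot: [-2.16, 0.009, 1.654]
force: [-10.4, -1.9, 4.4]
width: -0.1
```

>>> {"name": "apply_moves", "arguments": {
  "commands": [
    [[0, 0.09, -0.15, 0, 0, 0], [0, 0.09, -0.15, 0, 0, 0]]
  ]
}}

```text
clock: 15.13
eef_pos: [593.2, 23.9, 87.8]
tool_rot: [-2.138, 0.008, 1.658]
force: [-27.4, -5.4, 19.6]
width: 0.2
```

```bash
python3 push.py 35 -54,0,92
```

```text
15.1333 [593.2  23.9  87.8] [-2.138  0.008  1.658] [-27.4  -5.4  19.6] 0.2
box tcp [-51.2   2.8  87.8] q [ 0.47  0.86 -0.85  2.31  2.23  0.73 -0.51]
-54,0,92 [591.  21.  92.] [-0.07 -0.13  0.  ] [-0.5   0.33  0.11]
```

The handle stalled at 27 N about where shut should be. I back out along the push line and check the catch.

>>> {"name": "apply_moves", "arguments": {
  "commands": [
    [[0, -0.15, 0.15, 0, 0, 0], [0, -0.25, 0.25, 0, 0, 0], [0, -0.2, 0.4, 0.2, 0, 0], [0, -0.2, 0.5, 0.5, 0, 0], [0, -0.3, 0.6, 0.5, 0, 0], [0, -0.4, 0.6, 0.5, 0, 0], [0, -0.4, 0.6, 0.5, 0, 0], [0, 0, 0, 0, 0, 0]]
  ]
}}

```text
clock: 15.8
eef_pos: [463.2, 9.8, 102.3]
tool_rot: [-1.946, 0.018, 1.658]
force: [0.5, -1.0, -0.6]
width: 0.3
```

```bash
python3 push.py 22 -150,0,150
python3 - <<'E'
from h import *
a=eyes.get_image('top')['image'][:,:,::-1];b=eyes.get_image('side')['image'][:,:,::-1]
c=lambda im,x0,y0:cv2.resize(im[y0:y0+120,x0:x0+80],None,fx=5,fy=5,interpolation=cv2.INTER_CUBIC)
cv2.imwrite('pics/f1.png',np.hstack([c(a,230,130),c(b,250,150)]))
T,S=load('t0'),load('s0')
P=lambda d,X,o:((pix(d,boxw(X,[644.5,24.1],.058))-o)*5).round().tolist()
print('tooth down top',P(T,[[-43,78,79],[-45,40,107],[-45,-40,107],[85,0,78]],[230,130]),'side',P(S,[[-43,78,79],[-45,40,107],[-45,-40,107],[85,0,78],[-48,-40,107]],[250,150]))
E
```

```text
15.8 [463.2   9.8 102.3] [-1.946  0.018  1.658] [ 0.5 -1.  -0.6] 0.3
box tcp [-181.8   -3.8  102.3] q [ 0.66  0.89 -1.23  2.47  1.79  0.91 -0.24]
-150,0,150 [495.  15. 150.] [ 0.05 -0.82 -1.18] [-0.1   0.38 -0.07]
tooth down top [[71.0, 389.0], [135.0, 379.0], [279.0, 369.0], [192.0, 161.0]] side [[82.0, 281.0], [131.0, 272.0], [251.0, 342.0], [353.0, 228.0], [247.0, 345.0]]
```

View pics/f1.png

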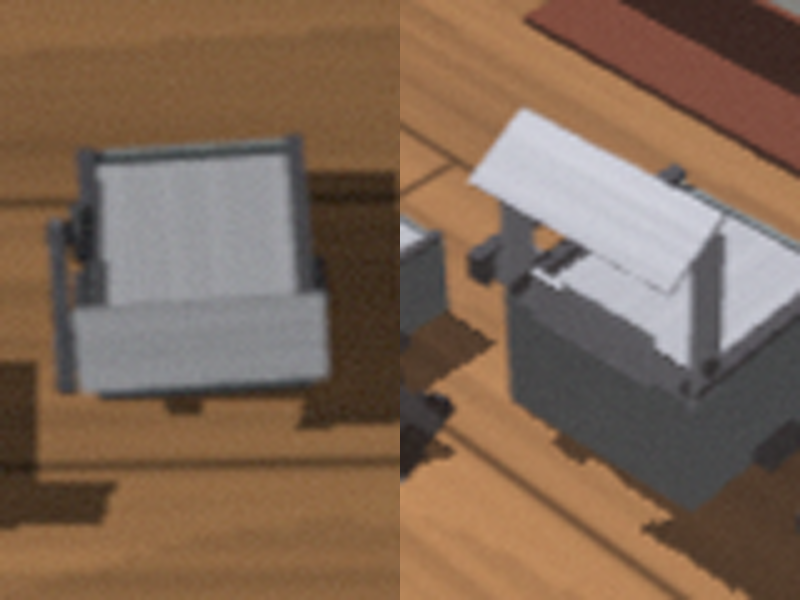

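The gate now covers the mouth: its far edge is at y≈155 in the left half, against 161 predicted for shut. The tooth's lower tip is at about (485,283), against (482,281) predicted for down. I ease away from the joint limits and compare the tooth with the first picture by pixels.

>>> {"name": "apply_moves", "arguments": {
  "commands": [
    [[0, -0.4, -0.4, 0.6, 0, 0], [0, -0.5, -0.3, 0.8, 0, 0], [0, -0.5, 0, 0.8, 0, 0], [0, -0.5, 0, 0.8, 0, 0], [0, 0, 0, 0, 0, 0], [0, 0, 0, 0, 0, 0]]
  ]
}}

```text
clock: 16.4
eef_pos: [477.9, 0.7, 172.4]
tool_rot: [-1.731, 0.046, 1.641]
force: [-0.7, -1.2, -0.1]
width: 0.5
```

```bash
python3 push.py 0
python3 - <<'E'
from h import *
old=cv2.imread('pics/s0.png')
im=eyes.get_image('side')['image'][:,:,::-1];new=cv2.resize(im,None,fx=1.4,fy=1.4,interpolation=cv2.INTER_CUBIC)
# tooth at about (266,203)px -> *1.4 ; only dark tooth block
def m(dx,dy):
    y0,y1,x0,x1=278,294,366,380
    return np.abs(old[y0:y1,x0:x1].astype(int)-new[y0+dy:y1+dy,x0+dx:x1+dx]).mean().round(1)
print([[m(dx,dy) for dx in(-1,0,1)] for dy in range(-6,4)])
cv2.imwrite('pics/cmp.png',np.hstack([cv2.resize(i[255:320,345:415],None,fx=5,fy=5,interpolation=cv2.INTER_CUBIC) for i in(old,new)]))
E
```

```text
16.4 [477.9   0.7 172.4] [-1.731  0.046  1.641] [-0.7 -1.2 -0.1] 0.5
box tcp [-167.7  -13.7  172.4] q [ 0.68  0.68 -1.19  2.17  1.07  0.84  0.46]
[[np.float64(44.9), np.float64(42.9), np.float64(40.3)], [np.float64(45.4), np.float64(43.4), np.float64(41.3)], [np.float64(44.3), np.float64(42.3), np.float64(40.3)], [np.float64(41.2), np.float64(39.0), np.float64(37.1)], [np.float64(37.5), np.float64(34.8), np.float64(33.2)], [np.float64(33.5), np.float64(30.4), np.float64(29.1)], [np.float64(29.9), np.float64(26.1), np.float64(26.0)], [np.float64(28.7), np.float64(25.3), np.float64(24.8)], [np.float64(28.8), np.float64(26.0), np.float64(25.7)], [np.float64(29.5), np.float64(27.0), np.float64(26.9)]]
```

View pics/cmp.png

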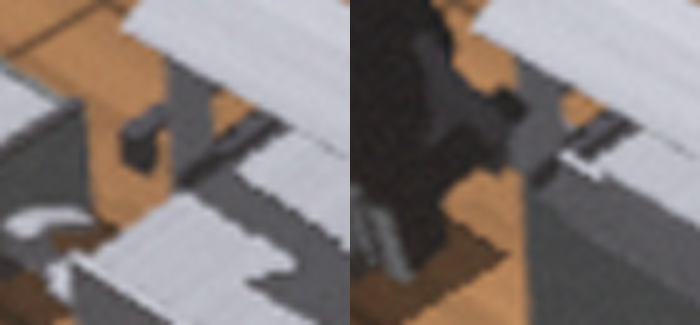

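The gripper hides the tooth in this last view (right half), but f1 shows it unobstructed. I compare that saved image numerically.

Run:
```python
from h import *
old=cv2.resize(cv2.imread('pics/s0.png'),(560,420),interpolation=cv2.INTER_AREA)[150:270,250:330]
old=cv2.resize(old,None,fx=5,fy=5,interpolation=cv2.INTER_CUBIC);new=cv2.imread('pics/f1.png')[:,400:]
for n,i in(('old',old),('new',new)):
    g=cv2.cvtColor(i,6)[215:310,60:102]<75
    ys,xs=np.nonzero(g);print(n,g.sum(),'rows',ys.min()+215,np.percentile(ys,[5,50,95])+215,ys.max()+215,'cols',np.percentile(xs,[5,50,95])+60)
t=old[238:290,66:100];print([c.round(3) for c in cv2.minMaxLoc(cv2.matchTemplate(new[200:330,50:120],t,cv2.TM_CCOEFF_NORMED))[1:2]],cv2.minMaxLoc(cv2.matchTemplate(new[200:330,50:120],t,cv2.TM_CCOEFF_NORMED))[3],'same=(16,38)')
d=load('s0');print('lift .13 ->',(5*(pix(d,boxw([-43,78,90.4],[644.5,24.1],.058))-pix(d,boxw([-43,78,79],[644.5,24.1],.058)))).round(1))
```

```text
old 619 rows 247 [252. 267. 280.] 283 cols [71. 83. 93.]
new 724 rows 246 [251.15 267.   280.  ] 283 cols [71. 85. 96.]Traceback (most recent call last):
  File "<stdin>", line 7, in <module>
AttributeError: 'float' object has no attribute 'round'
```

The tooth sits at the same rows as at the start (283 lowest in both), so it is down, and the gate is at its stop. I hand in.

```bash
python3 -c "
from cell import finish_job
print(finish_job())"
```

```text
the job is handed in; nothing more can be done
None
```

I dropped the grey steel offcut through the mouth of the largest box, then pushed the gate shut by its handle. For the push the gripper leaned back about 23° at first and about 35° under the guard. I handed in at about 16.5 s with the arm clear of everything.

**What the last checks showed:**
- **Offcut:** the top view before the push showed it lying inside the box, clear of the gate.
- **Gate:** the push stalled on the stop at about 27 N in x (about 34 N in all). Afterwards the gate's far edge sat where the shut position predicts, to about 1–2 camera pixels.
- **Catch:** the tooth stood at the same pixel rows as at the start, so it is down. I did not test the latch by pulling on the gate.
- **Bystanders:** nothing looked moved in the views I took, but I did not measure the bystanders at the end.

**What failed or disagreed:**
- The gripper hid the tooth in the very last picture, so the catch check rests on the one just before it, taken after the push.
- One comparison script crashed on a trivial error after printing those tooth rows. Its remaining checks were not run.
- While I backed away, joint 4 read 2.47, which is its range limit to two decimals. I moved off it at once, but cannot rule out that it briefly touched or passed the limit.

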